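Set and lock the potter's wheel speed lever

ROBOT

A 6-joint arm with a two-finger parallel gripper is mounted at the origin on the work surface. World frame = base frame: x ahead of the robot, y to its left, z up, the work surface at z = 0. Lengths are in m, angles in rad, forces in N, time in s.
With the tool pointing down it reaches from about 0.35 to 0.975 m from the base axis. Payload 4.9 kg.
Tool frame: the origin (TCP) lies midway between the tips of the shut fingers; the grasp point (between the pads) lies 19 mm behind it; z points along the fingers, y is the line along which they close (so a half turn about z gives the same grasp; the last joint's range is limited). The gripper opens to 85 mm and grips with 20 to 120 N. Pads are 22 mm wide; open, the fingers measure 114 mm over their backs; the gripper's body (76 mm by 85 mm) begins 54 mm behind the grasp point. The pads swing forward as they close: fully open they stand 13 mm farther back than shut.
Start: joints at [-1.3, 0.053, 1.613, -0, 1.476, -0.119], TCP at [0.237, -0.578, 0.231] pointing down, gripper open.
Joint ranges: [-3.01, 3.01], [-1.01, 2.22], [0.06, 2.58], [-1.02, 4.17], [0.09, 2.62], [-3.14, 3.14]. Speed limits (rad/s): [2.57, 2.57, 3.14, 3.14, 3.14, 3.14].

INTERFACE

Orientations are given as a unit quaternion [w, x, y, z].
In Python, from plant import state, grab_frame, job_done, cut_out, place_of gives the robot as it stands.
- The arm moves only by the tool jog_arm, never from a script. Its argument "motion" is text: rows parted by semicolons, each of 7 numbers parted by spaces: the opening in per cent of the stroke, from 0 (shut) to 100 (fully open), then the shift along the tool's x, y, z as a fraction of full scale, then the turn, a rotation vector about the tool's x, y, z as a fraction of full scale. A call has exactly 5 rows; each row is the pose to reach, as a shift and turn from the pose commanded when the call began, along the tool's axes at that moment; what a row does not reach only later rows make up. Full scale, the value 1, is 50 cm for a shift and 1.5 rad for a turn. A row lasts 1/8 s, in which the tool goes at most 62.5 mm and 10.7 degrees, less where a joint would pass 70% of its speed; a pose out of reach is approached as far as the arm can. A call with a number of a shift or a turn outside -1 to 1 is refused whole. A call with a gripper value outside its range is refused whole. The fingers move at their own pace and stop on an object; the grip force is fixed at half the most. Time passes only in rows, so rows that repeat a pose let the fingers close, or fill a call up. It gives the time, the measured TCP pose, the force, the opening and the grip force at its end, in the units of the state.
- state(): the state, without advancing time (a new reading comes with each control period).
- grab_frame(name): name is "scene" or "side" or "wrist"; returns a dict with "color" (480x640x3 uint8, red, green, blue), "range_z" (480x640 float32, m along the optical axis (not along the pixel's ray), 0 where there is no reading), "intrinsics" (3x3 intrinsics, pixels), "world_from_camera" (4x4, takes a point from camera to world coordinates). Camera axes: x right, y up, looking along -z (the intrinsics and any distortion apply to the point x, -y, -z); pixel columns grow to the right and rows downward; lengths in m; the calibration is good to about 2 mm. A picture is of the moment at which its call begins.
- job_done(): hands the job in; it is judged then, once.
Trained networks look in the newest picture that a camera, given by its name, has taken for a name from the list of things; names that differ only in an ending like _2 or _b are one class to them, and where a whole thing is asked for, a point or a joint stands for the part that bears it (a point fixed in the world has none). Each returns a list of dicts, best first, with "p" (0 to 1); they miss things now and then, are a little off and sometimes report something else, mostly with a low value. They report only what shows in the picture. A call takes as long as a camera call. They do not tell look-alikes from the thing itself.
- cut_out(camera, thing): "pixels" (480x640 bool, what is visible of it).
- place_of(camera, thing): "at" ([x, y, z] in m, in world coordinates, good to about 4 mm: a listed point, or the origin of a listed thing).
The state is a dict: "time": time; "joint_pos": joint angles; "joint_vel": joint speeds; "joint_efforts": joint torques, N m; "tool_pos": TCP position; "tool_rot": TCP orientation; "contact_force": force on the tool from outside, world axes, zero at the start; "ft_torque": the same for the moment, N m; "gripper_width": opening from 0.0 (shut) to 1.0 (fully open); "grasp_force": force on a finger pad.
Only numpy, scipy, OpenCV 4.12 (cv2) and the standard library are available. Lean on these libraries where they do the work, as an engineer would, in place of code of your own. Each camera call takes 0.05 s, during which the arm holds its last target. There are 200 camera calls.

TASK

On the control panel beside the potter's wheel, swing the speed lever until it lies in line with the small pointer tab on the dial. Then take the T-handled key from its wooden block, use it, held square to the sloping panel, to tighten the slotted clamp screw at the lever's pivot clockwise as far as it goes, and hang the key back in its block so that it sits fully home. The lever must stay in line, and leave the pointer, the mug, the jar and the brush where they are.

Things in the scene. Friction and masses are not known exactly. Their poses are not given: they have to be found in the camera images.
- panel: White sloping control panel, 205 mm up the slope by 280 mm wide, fixed, its face tilted 28 degrees towards the robot side. Origin on the face, at the pivot shared by lever, pointer and screw. z out of the face (square to it), x up the slope, y to the left. The face reaches from 55 mm below the origin to 150 mm above it along x, 140 mm to each side.
- wheel: Grey potter's wheel, fixed, with the panel at its left. Origin on the table under the pivot; z up, y left. Its body is 340 mm square, centred 100 mm along x and 370 mm to the right of the origin; pan rim 175 mm above the table, the clay pot on it reaches 232 mm.
- lever (a joint): Speed lever, a steel arm lying 6 to 13 mm above the panel face and swinging about the pivot in the plane of the face like a clock hand. 0 = points straight up the slope (panel +x), positive = clockwise seen from outside the face (towards panel -y), range -1.0 to 1.0 rad. It stays where it is left; it takes about 3.5 N at the grip to move.
- lever_grip (a point): Point on the axis of the lever's black upright grip post, 90 mm from the pivot and 42 mm above the panel face. The post is a round, 18 mm thick, standing square to the face, from 13 mm to 60 mm above the face. Axes: z out of the face, x from the pivot along the lever.
- pointer (a joint): Pointer, a thin dark strip ending in a small tab on the dial; set stiffly at the wanted angle, measured just as for the lever (same pivot, zero and direction): the lever is in line when both read the same. Not to be moved.
- pointer_tab (a point): Top of the pointer's tab (22 x 7 mm, 6 mm above the face), 115 mm from the pivot. x points from the pivot along the pointer, z out of the face.
- screw (a joint): Slotted clamp screw at the pivot, turning about the panel's z. Grows as it is turned clockwise (tightened) seen from outside the face; from 0 up to a firm stop at 1.2 rad (tight). Starts slack, between 0 and 0.25. It needs about 0.06 Nm and stays where it is left. The screw and lever do not drag each other.
- screw_slot (a point): Centre of the slot's floor in the screw head, on the pivot axis, 18 mm above the face. The slot runs along this x: 8 mm wide, 8 mm deep, 31 mm long, open at both ends; z out of the face. Head about 32 mm across. At joint value q the slot lies 0.65 - q rad from panel x, anticlockwise seen from outside.
- key: Loose T-handled key, about 160 g, hanging in its block. Origin: underside of its 40 mm wide, 16 mm high collar, which rests on the block. z up. Wooden cross handle 60 mm along x, 16 mm along y, 16 to 40 mm above the origin. Shank 12 mm thick. Blade 20 mm wide along x (in line with the handle), 4 mm thick along y, 10 mm clear of the shank, its end 60 mm below the origin.
- key_tip (a point): Middle of the lower edge of the key's blade (60 mm below the key's origin). Same axes as the key.
- block_hole (a point): Mouth of the hole in the key's wooden block, 75 mm above the table. The block is fixed, 90 x 90 mm and 75 mm high; its hole is 28 mm square and goes right through it. z up.
- mug: White mug, 80 mm wide, 90 mm tall, loose bystander; origin at the centre of its underside.
- jar: Blue glaze jar, 64 mm wide, 90 mm tall, loose bystander; origin at the centre of its underside.
- brush: Brush lying on the table, loose bystander; origin near its middle.
Mind the look-alikes: they are no part of the job. Of the things that look like the key, the smallest one is meant.

How it is judged:
On the way, in this order (a step that is already met when the one before it is completed fails the run):
1. the lever lies in line with the pointer (within 0.06 rad) (angle between the x axis of lever_grip and the x axis of pointer_tab, either way round below 0.06 rad), for 0.3 s.
2. the key's blade is in the slot of the still slack screw, square to the panel (within 0.2 rad) (distance between key_tip and screw_slot below 0.007 m and angle between the z axis of key_tip and the z axis of screw_slot, either way round below 0.2 rad and value of joint screw below 0.5 rad), for 0.1 s.
3. the screw is tight (over 1.08 rad) with the key's blade still in its slot and square, and the lever still in line (distance between key_tip and screw_slot below 0.007 m and angle between the z axis of key_tip and the z axis of screw_slot, either way round below 0.2 rad and value of joint screw above 1.08 rad and angle between the x axis of lever_grip and the x axis of pointer_tab, either way round below 0.06 rad), for 0.1 s.
At the end, for the whole second after the job is handed in: The lever is within 0.06 rad of the pointer, the screw stands above 1.08 rad (stop at 1.2), and the key hangs at rest in its block: upright within 0.1 rad, its collar within 4 mm of the block's top and within 12 mm of the hole's middle (angle between the x axis of lever_grip and the x axis of pointer_tab, either way round below 0.06 rad and value of joint screw above 1.08 rad and distance between key and block_hole below 0.012 m and z of key in the frame of block_hole below 0.004 m and angle between key's own z axis and vertical below 0.1 rad and linear speed of key below 0.02 m/s); the robot touches nothing.
It fails at once if the pointer is moved (over 4 mm) (distance of pointer_tab from where it was at the start of the episode above 0.004 m).
It fails at once if the mug, jar or brush is moved (over 30 mm) (distance of any of mug, jar, brush from where it was at the start of the episode above 0.03 m).
It also fails if it takes over 59 s, if anything falls off the work surface, if the arm or the gripper's body presses on something with over 40 N, if the wrist force passes 120 N, or if a joint passes its speed limit or range.

## Working session

There is one attempt and no reset: what is moved stays moved. The work goes in short steps, Python scripts to look and compute and a tool call to move; the robot and the scene stay as the last step left them, time stands still between calls to the robot, and variables do not carry over. Pictures are saved under pics/ and viewed, at most 14 in all, crops included, and the job is handed in when it is done.

Besides the shell and the picture viewer there is one more tool, called after "Emit:" as name(argument=value, ...) on one line, values as JSON. jog_arm: Moves the arm, as the interface text tells. Shift numbers are shares of 50 cm and turn numbers shares of 1.5 rad, none past 1 either way. Its arguments: {"type":"object","properties":{"motion":{"type":"string"}},"required":["motion"]}

```bash
ls; mkdir -p pics; cat > h.py <<'E'
import numpy as np, cv2
from plant import *
def save(f,n,crop=None,s=1):
    im=f["color"][:,:,::-1]
    if crop: im=im[crop[1]:crop[3],crop[0]:crop[2]]
    cv2.imwrite("pics/"+n,cv2.resize(im,None,fx=s,fy=s,interpolation=cv2.INTER_CUBIC))
def pts(f,mask=None):
    K=f["intrinsics"];z=f["range_z"];v,u=np.mgrid[0:480,0:640]
    c=np.stack([(u-K[0,2])/K[0,0]*z,-(v-K[1,2])/K[1,1]*z,-z,np.ones_like(z)],-1)
    w=c@f["world_from_camera"].T
    return w[...,:3] if mask is None else w[mask&(z>0)][:,:3]
E
python3 - <<'E'
from h import *
ims=[]
for c in ["scene","side"]:
    f=grab_frame(c); ims.append(f["color"][:,:,::-1]); np.savez(f"{c}.npz",**f)
    for t in ["key","key_tip","block_hole","lever_grip","pointer_tab","screw_slot","panel","mug","jar","brush"]:
        print(c,t,[(np.round(d["at"],3).tolist(),round(float(d["p"]),2)) for d in place_of(c,t)][:4])
cv2.imwrite("pics/a.png",ims[0]);cv2.imwrite("pics/b.png",ims[1])
print(state())
E
```

```text
pics
scene key [([0.584, 0.487, 0.079], 0.88), ([0.494, 0.367, 0.078], 0.69), ([0.37, 0.363, 0.083], 0.63)]
scene key_tip [([0.586, 0.49, 0.002], 0.92), ([0.368, 0.359, -0.003], 0.65)]
scene block_hole [([0.495, 0.364, 0.076], 0.92), ([0.544, -0.008, 0.094], 0.61), ([0.668, 0.339, -0.002], 0.59)]
scene lever_grip [([0.601, 0.038, 0.145], 0.72)]
scene pointer_tab [([0.614, -0.094, 0.127], 0.6)]
scene screw_slot [([0.544, -0.008, 0.091], 0.4)]
scene panel [([0.552, -0.013, 0.075], 0.73)]
scene mug [([0.38, 0.534, 0.0], 0.55)]
scene jar [([0.671, 0.339, -0.002], 0.91)]
scene brush [([0.777, 0.15, -0.001], 0.76)]
side key [([0.589, 0.494, 0.08], 0.96), ([0.496, 0.367, 0.076], 0.76), ([0.366, 0.356, 0.084], 0.58)]
side key_tip [([0.367, 0.355, -0.003], 0.86), ([0.58, 0.488, -0.002], 0.72), ([0.496, 0.362, 0.072], 0.63)]
side block_hole [([0.495, 0.365, 0.074], 0.95)]
side lever_grip [([0.599, 0.041, 0.149], 0.83)]
side pointer_tab [([0.62, -0.089, 0.123], 0.73)]
side screw_slot [([0.547, -0.01, 0.093], 0.61)]
side panel [([0.548, -0.014, 0.075], 0.94)]
side mug [([0.378, 0.534, 0.001], 0.
[... 192 characters left out ...]
837e+00,  5.27006473e-02,  1.61285386e+00, -2.24628458e-05,
        1.47595292e+00, -1.18966022e-01]), 'joint_vel': array([-1.08184326e-03,  1.39190378e-04,  1.55508455e-03, -9.15711398e-04,
       -1.03901704e-03,  4.72292867e-05]), 'joint_efforts': array([ 2.13648709e-03, -3.93685198e+01, -3.70463312e+01,  5.72413182e-05,
        5.79298649e-04, -9.30915377e-06]), 'tool_pos': array([ 0.23751068, -0.5781266 ,  0.23133077]), 'tool_rot': array([ 4.33371662e-05,  9.81068386e-01,  1.93661611e-01, -7.91654304e-06]), 'contact_force': array([-0.44983673,  0.40454429, -0.74709038]), 'ft_torque': array([-0.03066645,  0.06252889,  0.00350597]), 'grasp_force': 0.0, 'gripper_width': 1.0028024134124205}
```

View pics/a.png

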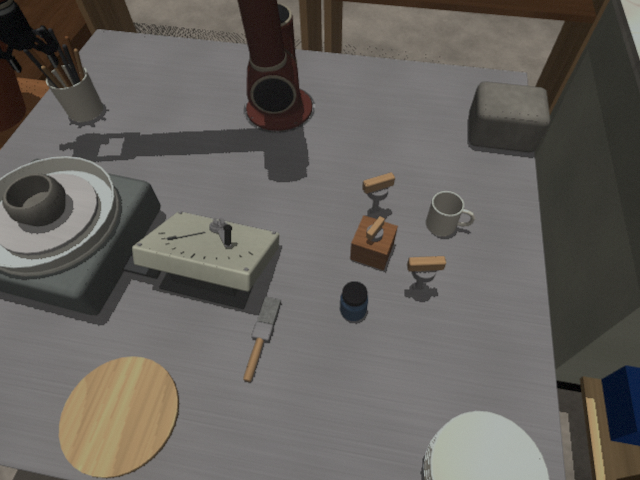

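View pics/b.png

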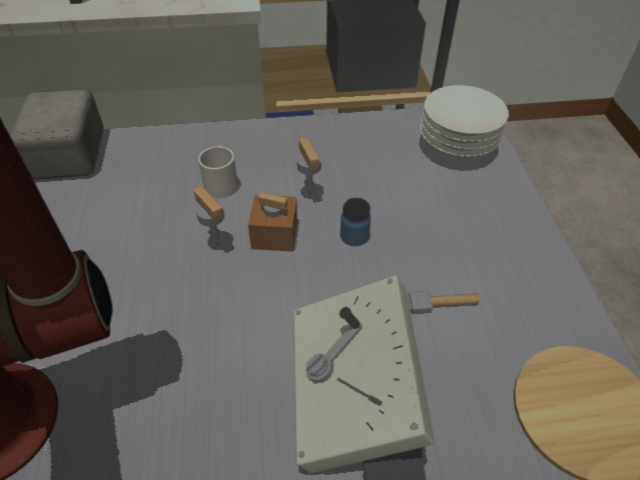

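The scene view shows the panel at about (205,245), lever grip (228,235), pointer (185,237) and the key in its block at (375,235). Two larger look-alikes stand free at (378,185) and (427,265). Next I'll measure the panel frame, the lever and pointer angles, and the handle direction.

```bash
cat > m.py <<'E'
from h import *
def best(c,t,near=None,r=.05):
    f=grab_frame(c); 
    return f,cut_out(c,t)
for c in ["scene","side"]:
    f,d=best(c,"panel"); m=d[0]["pixels"]; P=pts(f); P=P[m&(f["range_z"]>0)]
    # RANSAC plane
    rng=np.random.default_rng(0);b=0
    for _ in range(400):
        a=P[rng.choice(len(P),3,0)];n=np.cross(a[1]-a[0],a[2]-a[0]);n/=np.linalg.norm(n)+1e-12
        k=abs((P-a[0])@n)<.002
        if n[2]*np.sign(n[2])>.7 and k.sum()>b:b=k.sum();K=k
    Q=P[K];ce=Q.mean(0);n=np.linalg.svd(Q-ce,full_matrices=False)[2][2];n*=np.sign(n[2])
    yax=np.cross(n,[1,0,0]);yax/=np.linalg.norm(yax);xax=np.cross(yax,n)
    L=np.c_[(Q-ce)@xax,(Q-ce)@yax].astype(np.float32)
    (cc,sz,ang)=cv2.minAreaRect(L); bx=cv2.boxPoints((cc,sz,ang))
    cor=ce+bx[:,:1]*xax+bx[:,1:]*yax
    print(c,"normal",n.round(4),"tilt",np.degrees(np.arccos(n[2])).round(2),"yaw from normal",np.degrees(np.arctan2(-n[1],-n[0])).round(2),"rect",sz,ang,"\n",cor.round(4))
    print("centre",cor.mean(0).round(4))
    for i,d in enumerate(cut_out(c,"key")):
        P=pts(f,d["pixels"]); 
        z=P[:,2].max(); T=P[P[:,2]>z-.010]; e=np.linalg.svd(T[:,:2]-T[:,:2].mean(0),full_matrices=False)
        print(" key",round(d["p"],2),"top",z.round(3),"ctr",T.mean(0).round(3),"ang",np.degrees(np.arctan2(e[2][0,1],e[2][0,0])).round(1),"len",np.ptp(T[:,:2]@e[2][0]).round(3),np.ptp(T[:,:2]@e[2][1]).round(3))
    for d in cut_out(c,"block_hole")[:1]+cut_out(c,"lever")[:1]+cut_out(c,"pointer")[:1]: 
        P=pts(f,d["pixels"]);print(" m",round(d["p"],2),len(P),P.mean(0).round(3))
E
python3 m.py
```

```text
scene normal [-0.467   0.0349  0.8836] tilt 27.92 yaw from normal -4.28 rect (0.2791935205459595, 0.20593594014644623) 85.07398986816406 
 [[ 0.4917 -0.1432  0.0541]
 [ 0.6731 -0.1571  0.1505]
 [ 0.6943  0.1213  0.1507]
 [ 0.5129  0.1352  0.0543]]
centre [ 0.593  -0.0109  0.1024]
 key 0.64 top 0.141 ctr [0.371 0.359 0.136] ang -58.7 len 0.079 0.023
 key 0.62 top 0.121 ctr [0.5   0.368 0.116] ang -25.1 len 0.058 0.016
 key 0.6 top 0.141 ctr [0.586 0.49  0.136] ang 102.5 len 0.08 0.023
 key 0.43 top 0.128 ctr [ 0.618 -0.089  0.124] ang -55.4 len 0.02 0.009
 m 0.73 258 [0.592 0.029 0.131]
 m 0.55 272 [0.59  0.026 0.129]
 m 0.69 262 [0.591 0.029 0.13 ]
side normal [-0.4681  0.0365  0.8829] tilt 28.0 yaw from normal -4.46 rect (0.27892032265663147, 0.20326989889144897) 85.0702133178711 
 [[ 0.4935 -0.1471  0.0538]
 [ 0.6725 -0.1606  0.1492]
 [ 0.6937  0.1175  0.149 ]
 [ 0.5147  0.131   0.0535]]
centre [ 0.5936 -0.0148  0.1014]
 key 0.92 top 0.139 ctr [0.369 0.352 0.135] ang -58.6 len 0.081 0.023
 key 0.72 top 0.12 ctr [0.496 0.364 0.115] ang -25.3 len 0.059 0.02
 key 0.55 top 0.14 ctr [0.583 0.484 0.135] ang -77.2 len 0.083 0.022
 m 0.71 2004 [0.493 0.339 0.054]
 m 0.73 745 [0.581 0.013 0.117]
 m 0.51 183 [ 0.605 -0.075  0.113]
```

```bash
cat >> h.py <<'E'
from scipy.spatial.transform import Rotation as Ro
N=np.array([-.4676,.0357,.8832]);N/=np.linalg.norm(N)
Y=np.cross(N,[1,0,0]);YW=np.radians(-4.6)
Y=np.array([-np.sin(YW),np.cos(YW),0]);Y-=N*(N@Y);Y/=np.linalg.norm(Y);X=np.cross(Y,N)
PIV=np.array([.552,-.0097,.0785])
PR=np.c_[X,Y,N]
def W(p): return PIV+PR@np.asarray(p,float)
def go(pos,R):
    s=state();R0=Ro.from_quat(np.roll(s["tool_rot"],-1)).as_matrix()
    d=R0.T@(np.asarray(pos)-s["tool_pos"]);w=Ro.from_matrix(R0.T@R).as_rotvec()
    print("shift",(d/.5).round(3),"turn",(w/1.5).round(3),"mm",(d*1e3).round(1))
RP=np.c_[X,-Y,-N]  # tool x up slope, fingers close across
def rect(f,h,name,s=3):
    # warp plane at height h to view: up=panel x, left=panel y ; x -60..150, y 140..-140
    K=f["intrinsics"];C=np.linalg.inv(f["world_from_camera"])
    src=[];dst=[]
    for x,y in [(-60,140),(-60,-140),(155,140),(155,-140)]:
        c=C@np.r_[W([x/1e3,y/1e3,h/1e3]),1];src.append([K[0,2]-K[0,0]*c[0]/c[2],K[1,2]+K[1,1]*c[1]/c[2]]);dst.append([(140-y)*s,(155-x)*s])
    M=cv2.getPerspectiveTransform(np.float32(src),np.float32(dst))
    o=cv2.warpPerspective(f["color"][:,:,::-1],M,(280*s,215*s),flags=cv2.INTER_CUBIC);
    if name: cv2.imwrite("pics/"+name,o[:,:])
    return o
E
python3 - <<'E'
from h import *
f=dict(np.load("side.npz"));o=rect(f,5,"r1.png",2.0.__int__() if 0 else 2)
go(W([.072,.053,.11]),RP); go(W([.072,.053,.022]),RP)
E
```

```text
shift [ 1.083 -0.896  0.044] turn [-0.075  0.32   0.307] mm [ 541.5 -447.9   21.8]
shift [ 1.157 -0.859  0.199] turn [-0.075  0.32   0.307] mm [ 578.3 -429.4   99.5]
```

View pics/r1.png

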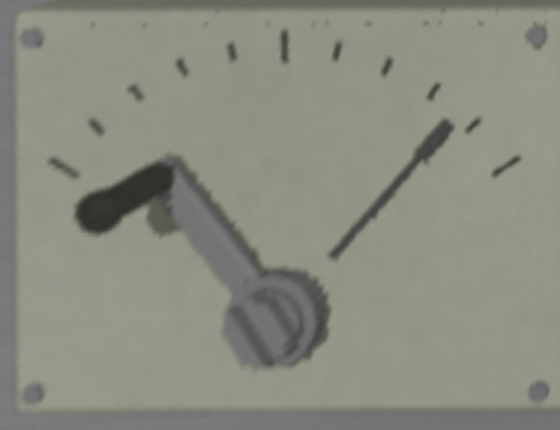

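The rectified panel shows the zero tick at (284,45), so the pivot lies at about (285,311) px, 2 mm right of my estimate. The pointer runs (333,257)–(449,123), which puts it at +0.715 rad. The lever is at about −0.64 rad.

```bash
sed -i 's/^PIV=.*/PIV=np.array([.552,-.012,.0785])/' h.py; python3 -c "
from h import *
print('grip in panel',PR.T@(np.array([.600,.0395,.147])-PIV))"
```

```text
grip in panel [0.07073408 0.0552602  0.03989362]
```

Emit:
jog_arm(motion="60 0.12 -0.1 -0.12 0 0 0; 60 0.24 -0.2 -0.24 0 0.1 0.1; 60 0.36 -0.3 -0.24 -0.03 0.2 0.2; 60 0.48 -0.4 -0.24 -0.07 0.32 0.3; 60 0.55 -0.45 -0.24 -0.075 0.32 0.307")

```text
time: 2.33
tool_pos: [0.3709, -0.3281, 0.3443]
tool_rot: [0.009, 0.969, -0.041, 0.244]
contact_force: [0.4, 0.2, 0.0]
gripper_width: 0.599
grasp_force: 0.0
```

```bash
python3 -c "
from h import *
go(W([.0707,.0553,.10]),RP)"
```

```text
shift [ 0.161 -0.77   0.415] turn [ 0.001 -0.003 -0.003] mm [  80.3 -385.1  207.7]
```

Emit:
jog_arm(motion="60 0.03 -0.12 0.03 0 0 0; 60 0.06 -0.24 0.08 0 0 0; 60 0.09 -0.36 0.14 0 0 0; 60 0.11 -0.47 0.2 0 0 0; 60 0.12 -0.57 0.25 0 0 0")

```text
time: 2.95
tool_pos: [0.5031, -0.057, 0.2641]
tool_rot: [0.009, 0.969, -0.039, 0.243]
contact_force: [0.7, -0.2, -0.8]
gripper_width: 0.601
grasp_force: 0.0
```

```bash
python3 -c "
from h import *
go(W([.0707,.0553,.10]),RP)"
```

```text
shift [ 0.047 -0.208  0.171] turn [ 0.    -0.002  0.   ] mm [  23.3 -103.8   85.3]
```

Emit:
jog_arm(motion="60 0.02 -0.1 0.08 0 0 0; 60 0.047 -0.208 0.171 0 0 0; 60 0.047 -0.208 0.171 0 0 0; 60 0.047 -0.208 0.171 0 0 0; 60 0.047 -0.208 0.171 0 0 0")

```text
time: 3.58
tool_pos: [0.5718, 0.0388, 0.2014]
tool_rot: [0.009, 0.969, -0.04, 0.243]
contact_force: [0.1, 0.8, 0.3]
gripper_width: 0.601
grasp_force: 0.0
```

```bash
python3 -c "
from h import *
f=grab_frame('wrist');save(f,'w1.png')
for t in ['lever_grip','screw_slot','pointer_tab','panel']:
  for d in place_of('wrist',t): print(t,d['at'],d['p'],(PR.T@(np.array(d['at'])-PIV)).round(4))
go(W([.0707,.0553,.022]),RP)"
```

```text
lever_grip [0.6008, 0.0385, 0.1443] 0.87 [0.0702 0.0543 0.0371]
screw_slot [0.5418, -0.0081, 0.0919] 0.86 [-0.003   0.0031  0.0167]
pointer_tab [0.6188, -0.0949, 0.1242] 0.84 [ 0.0861 -0.0773  0.0062]
panel [0.5498, -0.0127, 0.076] 0.88 [-0.0031 -0.0009 -0.0012]
shift [-0.001 -0.005  0.157] turn [ 0.    -0.001 -0.001] mm [-0.5 -2.7 78.6]
```

View pics/w1.png

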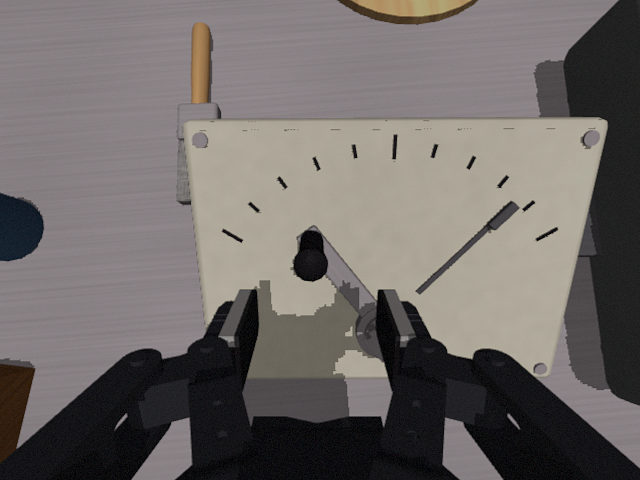

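The wrist view shows the black post at (312,262), centred between the open fingers, with the pointer tab at (503,215). I'll descend and close.

Emit:
jog_arm(motion="60 0 -0.005 0.08 0 0 0; 60 0 -0.005 0.156 0 0 0; 60 0 -0.005 0.156 0 0 0; 0 0 -0.005 0.156 0 0 0; 0 0 -0.005 0.156 0 0 0")

```text
time: 4.45
tool_pos: [0.609, 0.0397, 0.1334]
tool_rot: [0.009, 0.969, -0.039, 0.244]
contact_force: [-4.4, 0.6, 5.1]
gripper_width: 0.199
grasp_force: 58.4
```

Emit:
jog_arm(motion="0 0 0 0 0 0 0; 0 0 0 0 0 0 0; 0 0 0 0 0 0 0; 0 0 0 0 0 0 0; 0 0 0 0 0 0 0")

```text
time: 5.08
tool_pos: [0.609, 0.0397, 0.1334]
tool_rot: [0.009, 0.969, -0.039, 0.243]
contact_force: [-4.8, -0.4, 5.3]
gripper_width: 0.192
grasp_force: 58.6
```

```bash
python3 -c "
from h import *
s=state();p=PR.T@(s['tool_pos']-PIV);print(p,np.arctan2(-p[1],p[0]),np.hypot(p[0],p[1]),s['gripper_width'],s['grasp_force'],s['contact_force'],s['time'])
q0=np.arctan2(-p[1],p[0])
for q in np.linspace(q0,.715,11)[1:]:
  t=.09*np.array([np.cos(q),-np.sin(q)]);d=(t-p[:2])/.5;print(q.round(3),d[0].round(3),(-d[1]).round(3))"
```

```text
[0.07227632 0.05617368 0.02363544] -0.6606875742749978 0.0915387802788884 0.1916450250839102 58.55169475078583 [-4.81271825 -0.38904024  5.28452367] 5.075
-0.523 0.011 0.022
-0.386 0.022 0.045
-0.248 0.03 0.068
-0.11 0.034 0.093
0.027 0.035 0.117
0.165 0.033 0.142
0.302 0.027 0.166
0.44 0.018 0.189
0.577 0.006 0.211
0.715 -0.009 0.23
```

Emit:
jog_arm(motion="0 0.011 0.022 0 0 0 0; 0 0.022 0.045 0 0 0 0; 0 0.03 0.068 0 0 0 0; 0 0.034 0.093 0 0 0 0; 0 0.035 0.117 0 0 0 0")

```text
time: 5.7
tool_pos: [0.6236, -0.0188, 0.1441]
tool_rot: [0.007, 0.968, -0.04, 0.248]
contact_force: [10.2, 6.5, 1.7]
gripper_width: 0.191
grasp_force: 59.9
```

Emit:
jog_arm(motion="0 -0.002 0.025 0 0 0 0; 0 -0.008 0.049 0 0 0 0; 0 -0.017 0.072 0 0 0 0; 0 -0.029 0.094 0 0 0 0; 0 -0.044 0.113 0 0 0 0")

```text
time: 6.32
tool_pos: [0.5983, -0.0743, 0.1332]
tool_rot: [0.008, 0.968, -0.04, 0.247]
contact_force: [5.1, 5.0, 2.3]
gripper_width: 0.192
grasp_force: 60.0
```

Emit:
jog_arm(motion="0 0 0 0 0 0 0; 0 0 0 0 0 0 0; 50 0 0 0 0 0 0; 60 0 0 0 0 0 0; 60 0 0 0 0 0 0")

```text
time: 6.95
tool_pos: [0.5946, -0.0744, 0.1278]
tool_rot: [0.008, 0.97, -0.039, 0.241]
contact_force: [-0.1, 0.8, -0.5]
gripper_width: 0.601
grasp_force: 0.0
```

```bash
python3 -c "
from h import *
s=state();p=PR.T@(s['tool_pos']-PIV);print(p,np.arctan2(-p[1],p[0]),np.hypot(p[0],p[1]))
for c in ['scene','side','wrist']:
  f=grab_frame(c)
  if c=='side': rect(f,6,'r2.png',2)
  for t in ['lever_grip','pointer_tab']:
    for d in place_of(c,t)[:1]: 
      a=(PR.T@(np.array(d['at'])-PIV)); print(c,t,d['p'],a.round(4),np.arctan2(-a[1],a[0]).round(3))
"
```

```text
[ 0.06500288 -0.05872216  0.0213809 ] 0.734678153998154 0.08759946333776834
scene lever_grip 0.85 [ 0.0666 -0.0627  0.0384] 0.755
scene pointer_tab 0.65 [ 0.0878 -0.0772  0.0098] 0.721
side lever_grip 0.65 [ 0.0673 -0.0609  0.0458] 0.735
side pointer_tab 0.61 [ 0.089  -0.0739  0.004 ] 0.693
wrist lever_grip 0.81 [ 0.0696 -0.0592  0.0408] 0.705
wrist pointer_tab 0.58 [ 0.0857 -0.0739  0.0103] 0.712
```

View pics/r2.png

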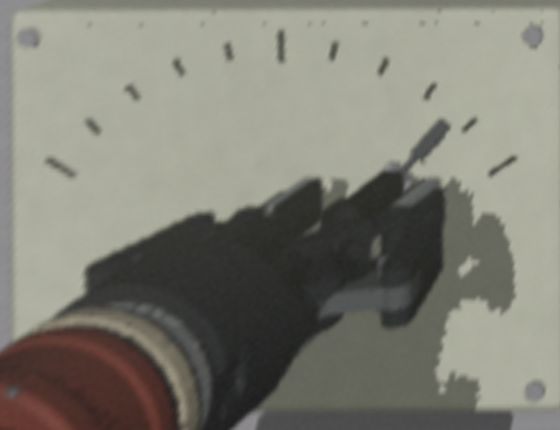

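The arm still hides the lever in this view. I'll back off along the normal and look again.

Emit:
jog_arm(motion="60 0 0 -0.08 0 0 0; 60 0 0 -0.16 0 0 0; 60 0 -0.06 -0.24 0 0 0; 60 0 -0.12 -0.32 0 0 0; 60 0 -0.12 -0.32 0 0 0")

```text
time: 8.02
tool_pos: [0.526, -0.0078, 0.275]
tool_rot: [0.009, 0.969, -0.037, 0.246]
contact_force: [1.0, -0.4, -0.0]
gripper_width: 0.594
grasp_force: 0.0
```

```bash
python3 -c "
from h import *
f=grab_frame('wrist');np.savez('w2.npz',**f);a=rect(f,13,None,2);b=rect(f,3,None,2)
cv2.imwrite('pics/r3.png',np.vstack([a[60:360,180:],b[60:360,180:]]))
for t in ['lever_grip','pointer_tab','screw_slot']:
    for d in place_of('wrist',t)[:1]: 
      a=(PR.T@(np.array(d['at'])-PIV)); print(t,d['p'],a.round(4),np.arctan2(-a[1],a[0]).round(3))
"
```

```text
lever_grip 0.26 [-0.0024  0.0041  0.019 ] -2.105
pointer_tab 0.72 [ 0.0871 -0.0765  0.0049] 0.721
screw_slot 0.94 [-0.001   0.0037  0.0177] -1.839
```

View pics/r3.png

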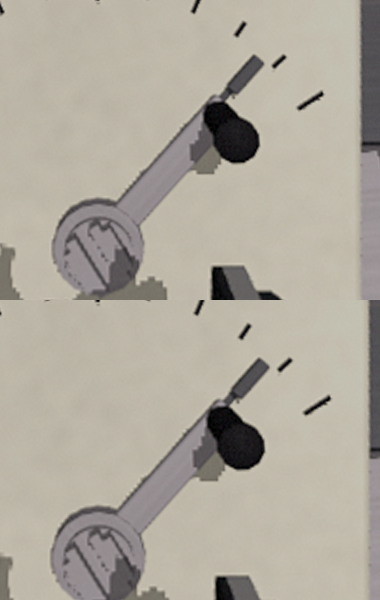

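The lever reads about 0.727 rad and the pointer 0.72–0.74 rad, so they are in line. The slot runs up and to the left, close to the q≈0 angle. Next I'll measure the screw head, slot angle and key handle from depth.

```bash
cat > sc.py <<'E'
from h import *
def head(f,c):
    P=(pts(f)-PIV)@PR; k=(f["range_z"]>0)&(np.hypot(P[...,0],P[...,1])<.03)&(P[...,2]>.0225)&(P[...,2]<.032)
    Q=P[k]; 
    if len(Q)<30: print(c,"few",len(Q));return
    (cx,cy),r=cv2.minEnclosingCircle((Q[:,:2]*1e3).astype(np.float32))
    print(c,len(Q),"centre mm",round(cx,1),round(cy,1),"r",round(r,1),"h",np.median(Q[:,2]).round(4))
    # face height check
    F=P[(f["range_z"]>0)&(abs(P[...,0]-.03)<.02)&(abs(P[...,1]-.03)<.025)];print("   face h",np.median(F[:,2]).round(4))
for c in ["wrist","side","scene"]:
    f=dict(np.load("w2.npz")) if c=="wrist" else grab_frame(c)
    head(f,c)
f=dict(np.load("w2.npz"));o=rect(f,26,None,8)
o=o[(155-35)*8:(155+30)*8,(140-35)*8:(140+30)*8];cv2.imwrite("pics/s.png",o)
s=state();print(s["joint_pos"].round(3))
E
python3 sc.py
```

```text
wrist 562 centre mm 0.3 1.4 r 17.7 h 0.0243
   face h -0.0015
side 216 centre mm 0.3 1.4 r 17.6 h 0.0263
   face h 0.4983
scene 61 centre mm -0.6 4.1 r 19.0 h 0.0277
   face h 0.0026
[-0.189 -0.553  2.108  0.059  1.105  1.45 ]
```

View pics/s.png

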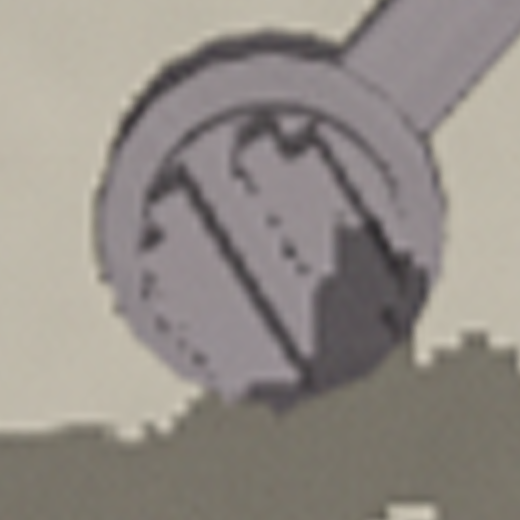

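```bash
cat >> h.py <<'E'
PIV=PIV+PR@np.array([.0003,.0012,0])
a=np.radians(-25.2);RK=np.c_[[np.cos(a),np.sin(a),0],[np.sin(a),-np.cos(a),0],[0,0,-1]]
KXY=np.array([.498,.366])
E
python3 -c "
from h import *
go([*KXY,.22],RK)"
```

```text
shift [-0.146 -0.744  0.033] turn [-0.06  -0.32   0.234] mm [ -72.8 -372.2   16.5]
```

Emit:
jog_arm(motion="50 -0.03 -0.12 0 0 -0.05 0.05; 50 -0.06 -0.24 0 -0.02 -0.12 0.1; 50 -0.08 -0.36 0.01 -0.04 -0.2 0.15; 50 -0.11 -0.48 0.02 -0.06 -0.28 0.2; 50 -0.13 -0.6 0.03 -0.06 -0.32 0.234")

```text
time: 8.95
tool_pos: [0.4989, 0.2958, 0.2247]
tool_rot: [0.001, 0.976, -0.219, -0.001]
contact_force: [-0.3, -1.1, 0.4]
gripper_width: 0.5
grasp_force: 0.0
```

```bash
python3 -c "
from h import *
go([*KXY,.22],RK)"
```

```text
shift [-0.061 -0.126  0.009] turn [ 0.001  0.001 -0.001] mm [-30.7 -63.1   4.6]
```

Emit:
jog_arm(motion="50 -0.03 -0.06 0.005 0 0 0; 50 -0.061 -0.126 0.009 0 0 0; 50 -0.061 -0.126 0.009 0 0 0; 50 -0.061 -0.126 0.009 0 0 0; 50 -0.061 -0.126 0.009 0 0 0")

```text
time: 9.57
tool_pos: [0.498, 0.3629, 0.2219]
tool_rot: [0.0, 0.976, -0.218, 0.001]
contact_force: [-0.7, -0.8, 0.3]
gripper_width: 0.499
grasp_force: 0.0
```

```bash
python3 -c "
from h import *
f=grab_frame('wrist');P=pts(f)
k=(f['range_z']>0)&(np.hypot(P[...,0]-KXY[0],P[...,1]-KXY[1])<.06)&(P[...,2]>.105)&(P[...,2]<.13)
T=P[k];e=np.linalg.svd(T[:,:2]-T[:,:2].mean(0),full_matrices=False)[2]
(c,sz,an)=cv2.minAreaRect((T[:,:2]*1e3).astype(np.float32));print('handle',len(T),c,sz,an,np.degrees(np.arctan2(e[0,1],e[0,0])),np.median(T[:,2]))
go([*KXY,.092],RK)
g=grab_frame('side');o13=rect(g,13,None,2);o3=rect(g,3,None,2);save(f,'x.png')
im=np.vstack([np.hstack([o13[60:360,220:],o3[60:360,220:]])]);cv2.imwrite('pics/r4.png',im)
for c in ['side','scene']:
  grab_frame(c)
  for t in ['lever_grip','pointer_tab','screw_slot']:
    for d in place_of(c,t)[:1]:
      a=(PR.T@(np.array(d['at'])-PIV)); print(c,t,round(d['p'],2),a.round(4),np.arctan2(-a[1],a[0]).round(3))
"
```

```text
handle 1726 (498.5599365234375, 365.84796142578125) (15.772363662719727, 59.5115966796875) 65.0781021118164 154.85237073608906 0.11368857439832622
shift [-0.003 -0.005  0.26 ] turn [-0.    -0.002 -0.   ] mm [ -1.7  -2.7 130.2]
side lever_grip 0.85 [ 0.0693 -0.0599  0.0437] 0.713
side pointer_tab 0.61 [ 0.0873 -0.0705  0.0057] 0.679
side screw_slot 0.68 [0.0016 0.0016 0.0179] -0.794
scene lever_grip 0.69 [ 0.0637 -0.0652  0.0393] 0.797
scene pointer_tab 0.51 [ 0.0853 -0.0791  0.0096] 0.748
```

View pics/r4.png

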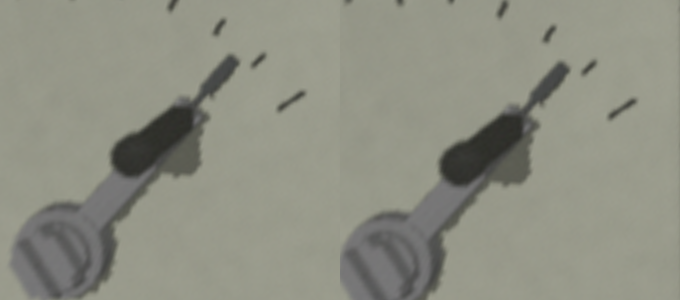

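The lever end and the pointer look collinear here, meeting around (190,100). I'll check that numerically and descend on the key.

```bash
cat > ang.py <<'E'
from h import *
from scipy.optimize import least_squares
def ang(f,c,col=90):
    P=(pts(f)-PIV)@PR; ok=f["range_z"]>0
    r=np.hypot(P[...,0],P[...,1]);th=np.arctan2(-P[...,1],P[...,0])
    g=f["color"].astype(float).mean(-1)
    face=np.median(P[...,2][ok&(r>.1)&(r<.14)&(abs(th)<.6)])
    panelg=np.median(g[ok&(r>.1)&(r<.14)&(abs(th)<.6)])
    tk=ok&(r>.124)&(r<.142)&(g<.72*panelg)&(abs(th)<1.15)&(abs(P[...,2])<.006)
    # pivot from ticks: each tick k*.2, offset
    pos=[];q=[]
    for k in range(-5,6):
        m=tk&(abs(th-.2*k)<.07)
        if m.sum()>5: pos.append(P[m][:,:2].mean(0));q.append(.2*k)
    pos=np.array(pos);q=np.array(q)
    s=least_squares(lambda v:(pos-np.c_[v[0]+v[2]*np.cos(q+v[3]),v[1]-v[2]*np.sin(q+v[3])]).ravel()*1e3,[0,0,.13,0],loss="soft_l1")
    ox,oy,_,t0=s.x
    x=P[...,0]-ox;y=P[...,1]-oy;h=P[...,2]-face;r=np.hypot(x,y);th=np.arctan2(-y,x)
    L=ok&(r>.03)&(r<.072)&(h>.008)&(h<.017)&(abs(th-.72)<.3)
    T=ok&(r>.102)&(r<.127)&(abs(th-.72)<.12)&(g<.72*panelg)
    b=np.polyfit(y[L],x[L],1) if L.sum()>20 else [0,0]
    print(c,len(q),"off mm",(s.x[:2]*1e3).round(1),"R",s.x[2].round(4),"rot",t0.round(4),"rms",np.sqrt(2*s.cost/len(q)/2).round(2),"face",face.round(4),"| lever",L.sum(),(np.median(th[L])-t0).round(3),np.ptp(th[L]).round(2),"pointer",T.sum(),(th[T].mean()-t0).round(3),r[T].mean().round(4))
if __name__=="__main__":
    ang(dict(np.load("w2.npz")),"wrist")
    for c in ["side","scene"]: ang(grab_frame(c),c)
E
python3 ang.py
```

```text
wrist 11 off mm [-0.3 -0.1] R 0.1318 rot -0.0033 rms 0.29 face -0.0015 | lever 780 0.713 0.49 pointer 416 0.693 0.1087
side 11 off mm [-1.7  1. ] R 0.1322 rot -0.0025 rms 0.39 face 0.0002 | lever 152 0.789 0.47 pointer 73 0.734 0.1157
  return _methods._mean(a, axis=axis, dtype=dtype,
  ret = ret.dtype.type(ret / rcount)
Traceback (most recent call last):
  File "ang.py", line 25, in <module>
    for c in ["side","scene"]: ang(grab_frame(c),c)
                               ~~~^^^^^^^^^^^^^^^^^
  File "ang.py", line 22, in ang
    print(c,len(q),"off mm",(s.x[:2]*1e3).round(1),"R",s.x[2].round(4),"rot",t0.round(4),"rms",np.sqrt(2*s.cost/len(q)/2).round(2),"face",face.round(4),"| lever",L.sum(),(np.median(th[L])-t0).round(3),np.ptp(th[L]).round(2),"pointer",T.sum(),(th[T].mean()-t0).round(3),r[T].mean().round(4))
                                                                                                                                                                                                         ~~~~~~^^^^^^^
ValueError: zero-size array to reduction operation maximum which has no identity
```

Emit:
jog_arm(motion="50 -0.001 -0.005 0.08 0 0 0; 50 -0.002 -0.005 0.16 0 0 0; 50 -0.002 -0.005 0.22 0 0 0; 50 -0.002 -0.005 0.26 0 0 0; 50 -0.002 -0.005 0.26 0 0 0")

```text
time: 10.8
tool_pos: [0.4973, 0.3661, 0.0905]
tool_rot: [0.001, 0.976, -0.217, 0.0]
contact_force: [-0.9, -0.4, 0.6]
gripper_width: 0.504
grasp_force: 0.0
```

Emit:
jog_arm(motion="0 0 0 0 0 0 0; 0 0 0 0 0 0 0; 0 0 0 0 0 0 0; 0 0 0 0 0 0 0; 0 0 0 0 0 0 0")

```text
time: 11.42
tool_pos: [0.4995, 0.3673, 0.0944]
tool_rot: [-0.001, 0.976, -0.217, 0.003]
contact_force: [-0.5, -0.3, 6.1]
gripper_width: 0.171
grasp_force: 61.3
```

Emit:
jog_arm(motion="0 0 0 -0.06 0 0 0; 0 0 0 -0.12 0 0 0; 0 0 0 -0.2 0 0 0; 0 0 0 -0.28 0 0 0; 0 0 0 -0.28 0 0 0")

```text
time: 12.05
tool_pos: [0.4997, 0.3678, 0.2368]
tool_rot: [-0.003, 0.976, -0.217, 0.004]
contact_force: [1.7, 0.1, -1.4]
gripper_width: 0.176
grasp_force: 60.4
```

```bash
python3 - <<'E'
from ang import *
from h import *
# pointer direction from initial side view
f=dict(np.load("side.npz"))
try: ang(f,"side0")
except Exception as e: print("x",e)
f=dict(np.load("w2.npz"));P=(pts(f)-PIV)@PR;x,y,h=P[...,0]+.0003,P[...,1]+.0001,P[...,2]+.0015
for q0 in [.72]:
    u=x*np.cos(q0)-y*np.sin(q0);v=x*np.sin(q0)+y*np.cos(q0)  # v: left of lever
    k=(h>.009)&(h<.017)&(abs(v)<.02);mid=[];uu=[]
    for a in np.arange(.026,.07,.004):
        m=k&(abs(u-a)<.002)
        if m.sum()>5: mid.append((v[m].min()+v[m].max())/2);uu.append(a);
    print((np.array(mid)*1e3).round(1)); b=np.polyfit(uu,mid,1);print("lever q",q0-b[0],"offset",b[1]*1e3, "via pivot",q0-np.mean(np.array(mid)/np.array(uu)))
go([.497,.366,.234],RK)
w=grab_frame("wrist");save(w,"w5.png")
s=state();print(s["tool_pos"],s["grasp_force"],s["gripper_width"],s["contact_force"])
E
```

```text
x zero-size array to reduction operation maximum which has no identity
[ 0.7  0.4  0.5  0.3  0.2 -0.  -0.6 -0.4 -0.6 -0.5 -0.7 -0.8]
lever q 0.7546817871909313 offset 1.5330201079331072 via pivot 0.7195578694655171
shift [-0.003  0.006  0.006] turn [-0.005 -0.005  0.001] mm [-1.6  2.8  2.8]
[0.4984586  0.36714043 0.23368435] 60.40362596511841 0.1731604797006675 [ 0.09948114 -0.66070322 -1.87649202]
  return _methods._mean(a, axis=axis, dtype=dtype,
  ret = ret.dtype.type(ret / rcount)
```

View pics/w5.png

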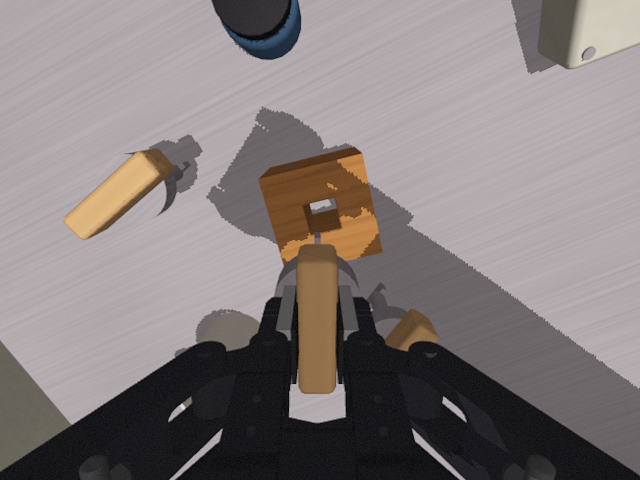

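The key is held with its handle centred, at (318,318), and the block hole is visible at (322,210). Now to above the screw.

```bash
cat >> h.py <<'E'
TIP=.0794
def RS(a): 
    x=np.cos(a)*X+np.sin(a)*Y; return np.c_[x,np.cross(-N,x),-N]
def tipat(h,a,dx=0,dy=0): return W([dx,dy,h+TIP]),RS(a)
E
python3 -c "
from h import *
go(*tipat(.06,.55))"
```

```text
shift [0.296 0.685 0.063] turn [-0.031  0.332 -0.594] mm [148.  342.6  31.6]
```

Emit:
jog_arm(motion="0 0.05 0.12 -0.02 0 0.05 -0.1; 0 0.1 0.24 -0.03 -0.01 0.1 -0.2; 0 0.16 0.36 -0.03 -0.02 0.16 -0.3; 0 0.21 0.47 -0.02 -0.02 0.22 -0.4; 0 0.25 0.57 0 -0.03 0.28 -0.5")

```text
time: 12.72
tool_pos: [0.4896, 0.0637, 0.2314]
tool_rot: [0.063, 0.968, 0.15, 0.19]
contact_force: [0.3, -0.7, -0.9]
gripper_width: 0.172
grasp_force: 60.4
```

```bash
python3 -c "
from h import *
go(*tipat(.06,.55))"
```

```text
shift [-0.069  0.12   0.062] turn [-0.005  0.063 -0.102] mm [-34.3  59.9  30.9]
```

Emit:
jog_arm(motion="0 -0.03 0.06 0.02 0 0.04 -0.06; 0 -0.069 0.12 0.062 -0.005 0.063 -0.102; 0 -0.069 0.12 0.062 -0.005 0.063 -0.102; 0 -0.069 0.12 0.062 -0.005 0.063 -0.102; 0 -0.069 0.12 0.062 -0.005 0.063 -0.102")

```text
time: 13.35
tool_pos: [0.4884, -0.0034, 0.2046]
tool_rot: [0.073, 0.944, 0.224, 0.231]
contact_force: [-0.2, -0.2, -0.4]
gripper_width: 0.173
grasp_force: 60.3
```

```bash
python3 - <<'E'
from h import *
go(*tipat(.06,.55));go(*tipat(.030,.55))
f=grab_frame('wrist');g=grab_frame('side')
save(f,'w6.png');cv2.imwrite('pics/w6.png',np.hstack([f['color'][150:450,150:500,::-1],cv2.resize(g['color'][280:430,260:460,::-1],(400,300),interpolation=cv2.INTER_CUBIC)]))
for c in ['wrist','side','scene']:
  grab_frame(c)
  for t in ['key_tip','screw_slot']:
    for d in place_of(c,t):
      a=(PR.T@(np.array(d['at'])-PIV))*1e3
      if np.hypot(a[0],a[1])<60: print(c,t,round(d['p'],2),a.round(1))
E
```

```text
shift [-0.006  0.002  0.004] turn [ 0.    -0.001 -0.003] mm [-3.2  1.1  2. ]
shift [-0.006  0.002  0.064] turn [ 0.    -0.001 -0.003] mm [-3.2  1.1 32. ]
wrist key_tip 0.68 [-1.9  0.3 66.4]
wrist screw_slot 0.81 [-2.5  2.7 14.1]
side key_tip 0.95 [ 2.3  3.3 65.5]
side screw_slot 0.7 [-0.   3.4 17.2]
scene key_tip 0.82 [-1.1  1.1 55.6]
scene screw_slot 0.47 [-4.6 -0.8 13.7]
```

View pics/w6.png

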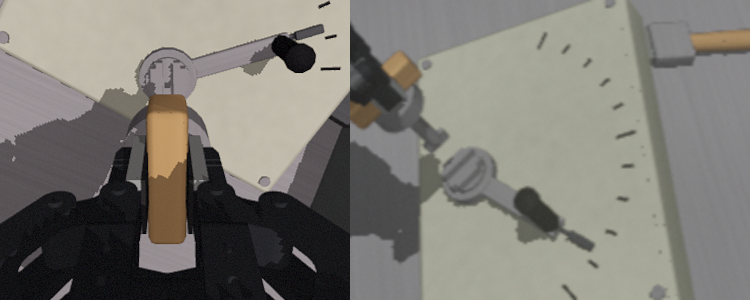

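In the left half (wrist) the slot runs near-vertical at crop (170,75), in line with the handle at column 168. In the right half (side) the blade hovers at (432,137) beside the screw head. I'll take a finer reading across the slot.

```bash
python3 - <<'E'
from h import *
f=grab_frame('wrist');K=f['intrinsics'];C=np.linalg.inv(f['world_from_camera']);s=state()
R0=Ro.from_quat(np.roll(s["tool_rot"],-1)).as_matrix()
def pj(p):
    c=C@np.r_[p,1];return np.array([K[0,2]-K[0,0]*c[0]/c[2],K[1,2]+K[1,1]*c[1]/c[2]]).round(1)
print("tool axis at h=26",pj(s['tool_pos']+R0[:,2]*(TIP+.034)),"tip",pj(s['tool_pos']+R0[:,2]*TIP),"pivot26",pj(W([0,0,.026])),"pivot18",pj(W([0,0,.018])))
print("along-slot ends h26",pj(W(np.r_[.015*np.array([np.cos(.55),np.sin(.55)]),.026])),pj(W(np.r_[-.015*np.array([np.cos(.55),np.sin(.55)]),.026])))
# handle centre in tool y from depth
T=(pts(f)-s['tool_pos'])@R0;k=(f['range_z']>0)&(abs(T[...,1])<.015)&(T[...,2]>-.03)&(T[...,2]<-.0)&(T[...,0]>-.05)&(T[...,0]<.05)
Q=T[k];print("handle",len(Q),Q.min(0).round(4),Q.max(0).round(4),np.median(Q,0).round(4))
H=(pts(f)-PIV)@PR;k=(f['range_z']>0)&(np.hypot(H[...,0],H[...,1])<.019)
v=-np.sin(.55)*H[...,0]+np.cos(.55)*H[...,1];u=np.cos(.55)*H[...,0]+np.sin(.55)*H[...,1]
for lo in range(-16,16,2):
    m=k&(v*1e3>=lo)&(v*1e3<lo+2)&(u>-.0);
    if m.sum(): print(lo,m.sum(),(np.percentile(H[m][:,2],[10,50,90])*1e3).round(1))
save(f,'z.png',(260,190,380,270),6)
E
```

```text
tool axis at h=26 [316.3 229. ] tip [316.3 244.8] pivot26 [316.7 231.4] pivot18 [316.7 228.2]
along-slot ends h26 [316.6 211.8] [316.8 250.3]
handle 7101 [-0.0308 -0.015  -0.03  ] [ 0.0294  0.015  -0.    ] [ 0.0111  0.0001 -0.0189]
-16 186 [ 14.2 150.8 167.6]
-14 204 [ 16.7 152.3 175.1]
-12 556 [ 25.4 171.3 194.4]
-10 885 [137.7 178.4 206.1]
-8 1057 [158.8 215.5 227.4]
-6 841 [159.4 218.9 227.7]
-4 877 [159.6 218.5 227.6]
-2 873 [ 68.8 218.6 227.6]
0 851 [ 71.8 218.7 227.6]
2 841 [159.7 219.  227.7]
4 867 [159.3 218.6 227.7]
6 1054 [159.  215.7 227.4]
8 886 [147.7 178.6 207. ]
10 576 [ 24.4 170.  193.9]
12 174 [ 23.8 149.4 175.7]
14 170 [ 15.1 149.9 167.5]
```

View pics/z.png

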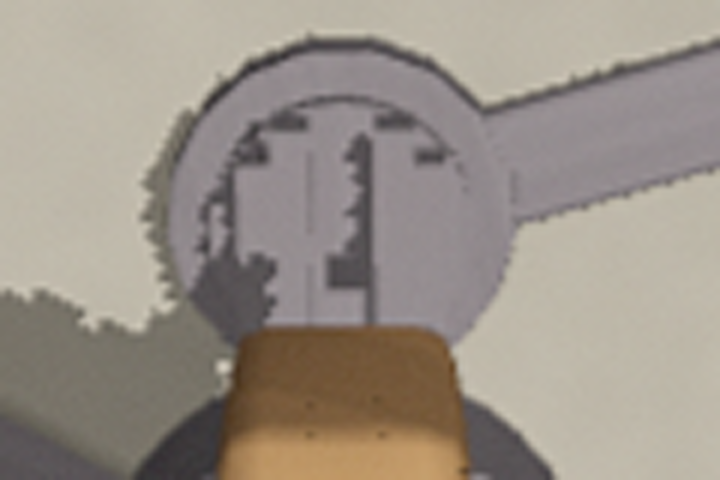

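The slot spans columns 311.7–321.7, centre 316.7. The tool axis projects to 316.3, so the two are aligned to within 1 mm. I'll descend into the slot.

Emit:
jog_arm(motion="0 -0.006 0 0.03 0 0 -0.002; 0 -0.006 0 0.055 0 0 -0.002; 0 -0.006 0 0.07 0 0 -0.002; 0 -0.006 0 0.08 0 0 -0.002; 0 -0.006 0 0.088 0 0 -0.002")

```text
time: 14.58
tool_pos: [0.5065, -0.0073, 0.164]
tool_rot: [0.074, 0.944, 0.225, 0.23]
contact_force: [-11.5, 1.1, 16.0]
gripper_width: 0.171
grasp_force: 63.4
```

```bash
python3 -c "
from h import *
go(*tipat(.018,.55));s=state();print(s['contact_force'],s['ft_torque'])
f=grab_frame('side')
"
```

```text
shift [ 0.001  0.001 -0.001] turn [ 0.001 -0.    -0.002] mm [ 0.5  0.3 -0.4]
[-11.53524497   1.08847195  15.96205602] [0.12019872 0.65556798 0.05598848]
```

The tip is at the slot floor (h≈17.6 mm, about 20 N). I'll ease the pressure a little and turn clockwise.

Emit:
jog_arm(motion="0 0.001 0 -0.003 0 0 0.05; 0 0.001 0 -0.003 0 0 0.15; 0 0.001 0 -0.003 0 0 0.25; 0 0.001 0 -0.003 0 0 0.35; 0 0.001 0 -0.003 0 0 0.45")

```text
time: 15.25
tool_pos: [0.5063, -0.0074, 0.1663]
tool_rot: [-0.006, 0.965, -0.103, 0.243]
contact_force: [-0.4, -0.3, -1.3]
gripper_width: 0.174
grasp_force: 60.4
```

```bash
python3 -c "
from h import *
go(*tipat(.018,-.12));go(*tipat(.018,-.6));s=state();print(s['contact_force'],s['ft_torque'],s['joint_pos'],s['ft_torque']@N)
"
```

```text
shift [-0.001 -0.     0.003] turn [ 0.001 -0.002 -0.008] mm [-0.3 -0.1  1.7]
shift [-0.001 -0.     0.003] turn [ 0.    -0.002  0.312] mm [-0.3 -0.1  1.7]
[-0.37325969 -0.27488773 -1.32843811] [-0.28974077  0.35355658 -0.08805514] [-0.19105869 -0.54058514  2.26982017  0.06569419  0.92569739  1.56549936] 0.07033563501251369
```

Emit:
jog_arm(motion="0 -0.001 0 0.003 0 0 0.1; 0 -0.001 0 0.003 0 0 0.2; 0 -0.001 0 0.003 0 0 0.3; 0 -0.001 0 0.003 0 0 0.35; 0 -0.001 0 0.003 0 0 0.35")

```text
time: 15.88
tool_pos: [0.5067, -0.0078, 0.1651]
tool_rot: [-0.068, 0.906, -0.347, 0.233]
contact_force: [-2.2, -3.2, 0.7]
gripper_width: 0.175
grasp_force: 60.8
```

```bash
python3 -c "
from h import *
go(*tipat(.018,-.65));s=state();print(s['contact_force'],s['joint_pos'],s['ft_torque']@N)
"
```

```text
shift [-0.001 -0.001  0.001] turn [ 0.    -0.002 -0.001] mm [-0.4 -0.3  0.4]
[-2.19972298 -3.22711738  0.6548476 ] [-0.19117209 -0.53820231  2.27042344  0.06480232  0.92230751  2.08479784] 0.12416428022691472
```

Emit:
jog_arm(motion="0 0 0 0 0 0 0.03; 0 0 0 0 0 0 0.06; 0 0 0 0 0 0 0.09; 0 0 0 0 0 0 0.12; 0 0 0 0 0 0 0.12")

```text
time: 16.5
tool_pos: [0.5066, -0.0079, 0.1651]
tool_rot: [-0.088, 0.871, -0.427, 0.226]
contact_force: [-4.2, -4.2, 3.4]
gripper_width: 0.174
grasp_force: 61.0
```

```bash
python3 -c "
from h import *
go(*tipat(.018,-.83));s=state();print(s['contact_force'],s['joint_pos'],s['ft_torque']@N,s['grasp_force'])
"
```

```text
shift [-0.001 -0.001  0.001] turn [ 0.    -0.002 -0.   ] mm [-0.4 -0.4  0.5]
[-4.15682204 -4.15319405  3.4219873 ] [-0.19117034 -0.53819463  2.27037941  0.06429827  0.9226466   2.26413412] 0.15931023363289054 61.03658616542816
```

Emit:
jog_arm(motion="0 0 0 0 0 0 0.03; 0 0 0 0 0 0 0.06; 0 0 0 0 0 0 0.06; 0 0 0 0 0 0 0.06; 0 0 0 0 0 0 0.06")

```text
time: 17.12
tool_pos: [0.5064, -0.0078, 0.165]
tool_rot: [-0.098, 0.852, -0.465, 0.222]
contact_force: [-4.1, -4.2, 2.5]
gripper_width: 0.171
grasp_force: 61.4
```

```bash
python3 -c "
from h import *
go(*tipat(.018,-.92));s=state();print(s['contact_force'],s['ft_torque']@N,s['grasp_force'])
go(*tipat(.018,-.55))
"
```

```text
shift [-0.001 -0.001  0.001] turn [ 0.    -0.002  0.001] mm [-0.3 -0.5  0.5]
[-4.10539579 -4.17269157  2.45673966] 0.5034752928828566 61.41798377037048
shift [-0.001 -0.001  0.001] turn [ 0.001 -0.002 -0.246] mm [-0.3 -0.5  0.5]
```

Torque has risen to 0.50 Nm, so the screw is at its stop. I'll relax the twist and withdraw along the normal.

Emit:
jog_arm(motion="0 0 0 -0.002 0 0 -0.1; 0 0 0 -0.003 0 0 -0.14; 0 0 0 -0.04 0 0 -0.14; 0 0 0 -0.1 0 0 -0.14; 0 0 0 -0.18 0 0 -0.14")

```text
time: 17.75
tool_pos: [0.4632, -0.0032, 0.243]
tool_rot: [-0.076, 0.896, -0.374, 0.229]
contact_force: [0.1, -0.2, -1.2]
gripper_width: 0.172
grasp_force: 60.4
```

```bash
cat > k.py <<'E'
from h import *
s=state();R0=Ro.from_quat(np.roll(s["tool_rot"],-1)).as_matrix()
f=grab_frame('wrist');T=(pts(f)-s['tool_pos'])@R0
k=(f['range_z']>0)&(abs(T[...,1])<.02)&(abs(T[...,0])<.05)&(T[...,2]>-.027)&(T[...,2]<-.015)
g=f["color"].astype(int);k&=(g[...,0]-g[...,2]>30)
Q=T[k];(c,sz,an)=cv2.minAreaRect((Q[:,:2]*1e3).astype(np.float32));print("handle in tool",len(Q),np.round(c,1),np.round(sz,1),round(an,1),np.median(Q[:,2]).round(4))
# handle top slope along tool x
k=abs(Q[:,1])<.006;print("slope x",np.polyfit(Q[k][:,0],Q[k][:,2],1).round(4), s["grasp_force"],s["gripper_width"])
E
python3 k.py; python3 - <<'E'
from h import *
import ang
for c in ['wrist','side','scene']:
  f=grab_frame(c)
  try: ang.ang(f,c)
  except Exception as e: print(c,'x')
  for t in ['lever_grip','pointer_tab','screw_slot']:
    for d in place_of(c,t)[:1]:
      a=(PR.T@(np.array(d['at'])-PIV)); print(c,t,round(d['p'],2),a.round(4),np.arctan2(-a[1],a[0]).round(3))
go([.4995,.3673,.237],RK)
E
```

```text
handle in tool 5198 [-0.8 -0.5] [60.  15.9] 0.3 -0.019
slope x [ 0.013 -0.019] 60.357781648635864 0.17159527878251557
wrist 11 off mm [ 0.1 -0. ] R 0.1317 rot -0.0025 rms 0.31 face -0.0015 | lever 894 0.74 0.48 pointer 247 0.732 0.1142
wrist lever_grip 0.87 [ 0.0666 -0.0616  0.0365] 0.746
wrist pointer_tab 0.63 [ 0.0839 -0.0773  0.0037] 0.744
wrist screw_slot 0.82 [-0.0012  0.0017  0.0145] -2.197
side 11 off mm [-1.8  0.8] R 0.1323 rot -0.0039 rms 0.26 face 0.0003 | lever 148 0.787 0.47 pointer 72 0.732 0.1159
side lever_grip 0.83 [ 0.0681 -0.0621  0.0476] 0.74
side pointer_tab 0.52 [ 0.0863 -0.0705  0.0028] 0.685
side screw_slot 0.87 [0.0036 0.     0.0158] -0.004
scene x
scene lever_grip 0.8 [ 0.0662 -0.0642  0.0399] 0.77
scene pointer_tab 0.59 [ 0.086  -0.0754  0.0071] 0.72
scene screw_slot 0.45 [-0.0017  0.0005  0.0151] -2.879
shift [-0.484 -0.567  0.017] turn [-0.168 -0.28  -0.231] mm [-242.  -283.4    8.4]
  return _methods._mean(a, axis=axis, dtype=dtype,
  ret = ret.dtype.type(ret / rcount)
```

Lever is at 0.740 against pointer 0.732, and the key hasn't shifted in the grip. Carrying it back.

Emit:
jog_arm(motion="0 -0.08 -0.1 -0.02 -0.03 -0.05 -0.04; 0 -0.16 -0.19 -0.03 -0.06 -0.1 -0.08; 0 -0.24 -0.28 -0.03 -0.09 -0.15 -0.12; 0 -0.32 -0.37 -0.02 -0.12 -0.2 -0.17; 0 -0.4 -0.46 0 -0.15 -0.25 -0.21")

```text
time: 19.02
tool_pos: [0.4882, 0.3028, 0.2442]
tool_rot: [-0.008, 0.972, -0.232, 0.026]
contact_force: [0.6, 0.2, -0.4]
gripper_width: 0.171
grasp_force: 60.4
```

```bash
python3 -c "
from h import *
go([.4995,.3673,.2],RK)"
```

```text
shift [-0.042 -0.123  0.09 ] turn [-0.017 -0.031 -0.019] mm [-21.1 -61.5  45. ]
```

Emit:
jog_arm(motion="0 -0.02 -0.06 0 -0.01 -0.02 -0.01; 0 -0.042 -0.123 0.01 -0.017 -0.031 -0.019; 0 -0.042 -0.123 0.015 -0.017 -0.031 -0.019; 0 -0.042 -0.123 0.015 -0.017 -0.031 -0.019; 0 -0.042 -0.123 0.015 -0.017 -0.031 -0.019")

```text
time: 19.65
tool_pos: [0.4972, 0.3636, 0.237]
tool_rot: [-0.0, 0.976, -0.22, 0.001]
contact_force: [0.4, -0.2, -1.1]
gripper_width: 0.169
grasp_force: 60.3
```

```bash
python3 k.py; python3 -c "
from h import *
go([.4995,.3673,.0944],RK)
for c in ['wrist','side','scene']:
  grab_frame(c)
  for t in ['block_hole','key_tip']:
    for d in place_of(c,t)[:2]: print(c,t,round(d['p'],2),np.round(d['at'],4))"
```

```text
handle in tool 5211 [-0.4 -0.5] [60.5 15.9] 0.3 -0.0194
slope x [ 0.0131 -0.0194] 60.33270835876465 0.169135921520491
shift [ 0.001 -0.008  0.286] turn [-0.001 -0.001 -0.003] mm [  0.3  -4.1 142.8]
wrist block_hole 0.58 [0.4958 0.3673 0.0757]
wrist key_tip 0.96 [0.3701 0.3559 0.0009]
wrist key_tip 0.83 [0.4955 0.3657 0.1613]
side block_hole 0.74 [0.4947 0.3614 0.0702]
side key_tip 0.97 [0.4919 0.366  0.1635]
side key_tip 0.83 [ 3.645e-01  3.570e-01 -3.000e-04]
scene key_tip 0.68 [ 5.886e-01  4.913e-01 -3.000e-04]
scene key_tip 0.58 [0.4957 0.3641 0.1528]
```

Emit:
jog_arm(motion="0 0 -0.007 0.06 -0.001 -0.001 -0.003; 0 -0.001 -0.007 0.13 -0.001 -0.001 -0.003; 0 -0.001 -0.007 0.19 -0.001 -0.001 -0.003; 0 -0.001 -0.007 0.25 -0.001 -0.001 -0.003; 0 -0.001 -0.007 0.283 -0.001 -0.001 -0.003")

```text
time: 20.78
tool_pos: [0.4973, 0.3673, 0.0939]
tool_rot: [0.002, 0.976, -0.217, -0.002]
contact_force: [-18.7, -8.9, 73.0]
gripper_width: 0.17
grasp_force: 72.6
```

```bash
python3 -c "
from h import *
go([.4985,.3668,.0944],RK);s=state();print(s['tool_pos'],s['contact_force'])"
```

```text
shift [ 0.003 -0.    -0.001] turn [0.003 0.002 0.001] mm [ 1.3 -0.  -0.5]
[0.49729697 0.36733517 0.09389334] [-18.71662261  -8.85625319  72.99194784]
```

Emit:
jog_arm(motion="0 0.002 0 -0.004 0 0 0; 0 0.002 0 -0.004 0 0 0; 45 0.002 0 -0.004 0 0 0; 45 0.002 0 -0.004 0 0 0; 45 0.002 0 -0.004 0 0 0")

```text
time: 21.4
tool_pos: [0.4994, 0.3675, 0.0975]
tool_rot: [0.0, 0.976, -0.217, -0.0]
contact_force: [-0.4, -0.7, -0.2]
gripper_width: 0.451
grasp_force: 0.0
```

Emit:
jog_arm(motion="45 0 0 -0.03 0 0 0; 45 0 0 -0.1 0 0 0; 45 0 0 -0.2 0 0 0; 45 0 0 -0.3 0 0 0; 45 0 0 -0.3 0 0 0")

```text
time: 22.02
tool_pos: [0.502, 0.3691, 0.2554]
tool_rot: [-0.004, 0.976, -0.217, 0.004]
contact_force: [-0.1, 0.7, 0.5]
gripper_width: 0.45
grasp_force: 0.0
```

```bash
python3 - <<'E'
from h import *
import ang
f=grab_frame('wrist');P=pts(f)
k=(f['range_z']>0)&(np.hypot(P[...,0]-.498,P[...,1]-.366)<.06)&(P[...,2]>.105)&(P[...,2]<.13)
T=P[k];(c,sz,an)=cv2.minAreaRect((T[:,:2]*1e3).astype(np.float32));print('handle',len(T),c,sz,an,np.median(T[:,2]),np.linalg.lstsq(np.c_[T[:,:2]-T[:,:2].mean(0),np.ones(len(T))],T[:,2],rcond=None)[0].round(3))
g=grab_frame('side');ang.ang(g,'side');o=rect(g,26,None,6)[110*6:200*6,70*6:190*6]
cv2.imwrite('pics/fin.png',np.hstack([cv2.resize(f['color'][100:400,180:480,::-1],(360,360)),cv2.resize(o,(430,360))]))
for c in ['side','scene']:
  grab_frame(c)
  for t in ['mug','jar','brush','key','block_hole']:
    print(c,t,[np.round(d['at'],3).tolist() for d in place_of(c,t)])
E
```

```text
handle 1353 (500.23858642578125, 368.271240234375) (15.356560707092285, 59.00690841674805) 65.57093811035156 0.11368917274866253 [-0.01   0.006  0.114]
side 11 off mm [-1.5  0.8] R 0.1322 rot -0.003 rms 0.38 face 0.0003 | lever 152 0.785 0.49 pointer 72 0.733 0.1159
side mug [[0.378, 0.533, -0.001]]
side jar [[0.669, 0.34, -0.001]]
side brush [[0.778, 0.147, 0.001]]
side key [[0.368, 0.355, 0.084], [0.497, 0.368, 0.076], [0.585, 0.488, 0.081]]
side block_hole [[0.495, 0.364, 0.073]]
scene mug [[0.382, 0.534, -0.003]]
scene jar [[0.67, 0.341, -0.001]]
scene brush [[0.775, 0.149, -0.003]]
scene key [[0.498, 0.37, 0.078], [0.587, 0.488, 0.08], [0.373, 0.359, 0.083], [0.542, -0.01, 0.093]]
scene block_hole [[0.667, 0.337, 0.001], [0.498, 0.37, 0.076]]
```

View pics/fin.png

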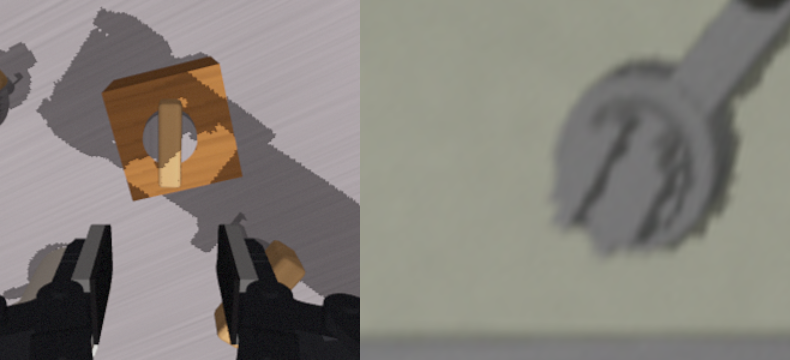

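The left half shows the key seated in its block at (170,145), at the same height as at the start. The right half shows the slot at 0.55 rad clockwise, which is q≈1.2. The lever is in line and the bystanders haven't moved, so I'm handing in.

```bash
python3 -c "
from h import *
print(job_done())"
```

```text
the job is handed in; nothing more can be done
None
```

I finished all the steps and handed the job in at about 23 s; no verdict came back. By my last measurements the lever is in line with the pointer (0.740 against 0.732 rad), the screw is at its stop (about 1.2 rad), the key hangs fully home in its block, and the pointer, mug, jar and brush have not moved.

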